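Lift the iced gingerbread off the decorating turntable into its carton

TASK

Swing the free-spinning decorating turntable round by its red knob so that the low edge of its sloping easel faces the white carton, then lift the iced gingerbread slab off the easel and lay it gently, flat and icing up, on the cardboard lining inside the white carton, without dropping it or squeezing it hard. The lining's depth is not known, so feel for it; leave the sprinkle jar standing where it is on the turntable and do not disturb the other things on the table.

Things in the scene. Friction and masses are not known exactly. Their poses are not given: they have to be found in the camera images.
- plaque: iced gingerbread slab, brown, white icing border and red heart, 62 (x) x 115 (y) x 18 mm thick (z), 80-150 g; origin: centre of its underside, z out of the icing. Starts on the easel at a 30 degree slope, +x uphill. Grip across the 62 mm at the middle of the long edges. Breaks if dropped over 10 mm or above 80 N total contact force (both fingers and pressing added; 15 N grip is enough)
- turntable: white round plate, 280 mm in diameter, top 35 mm above the table, about 1.1 kg, turning freely without limit about its vertical axis and coasting when pushed; origin on the axis at table level, z up. It carries a wooden easel, a red knob and the jar. The easel's low edge faces its -x. The slab's underside centre rests at (-30, 0, 83) mm in this frame
- easel_low (a point): point on the plate's top 90 mm from the axis, before the easel's low edge: the easel faces from the axis towards it. The easel board is 50 mm along the slope and 98 mm wide, so the slab's long edges overhang it by 6 mm; two stop tabs 14 mm wide at y = +42 and -42 mm hold the slab's low edge, leaving 70 mm free between them for a finger
- knob_top (a point): centre of the top of the red crank knob: upright cylinder 26 mm in diameter, 50 mm tall, top 95 mm above the table, 120 mm from the axis behind the easel's high edge (turntable +x); it spins freely on its pin, so it can be held and led round without turning the hand. The slab's high edge reaches 114 mm above the table
- base: fixed grey foot of the turntable, 170 mm in diameter, 10 mm tall; origin on the turntable's axis at table level; its x and y axes are the world's (x away from the robot)
- jar_spot (a point): point on the plate's top face where the sprinkle jar stands, turntable frame (30, 105, 35) mm
- jar: clear sprinkle jar with red lid, loose, 42 mm in diameter, 50 mm tall, standing on the turntable; origin at the centre of its underside
- carton: open white carton fixed to the table, 200 x 200 mm outside, walls 4 mm thick and 50 mm tall, a lid flap leaning outwards from its +x wall up to 90 mm above the table; origin under its centre at table level, z up. It is lined over its whole floor with flat rigid cardboard whose top lies anywhere from 8 to 38 mm above the table (not given)
- tub: clear plastic tub full of gingerbread, fixed, 200 x 200 x 70 mm; origin under its centre. The carton and the tub stand left and right of the turntable, either way round
- cookie_a: loose flower-shaped cookie 74 mm across, 12 mm thick, in the tub (leave alone)
- cookie_b: loose flower-shaped cookie like cookie_a, in the tub (leave alone)
- mug: amber glass mug, 80 mm in diameter, 95 mm tall, beyond the turntable (leave alone); origin at the centre of its underside
- bottle: white icing bottle, 52 mm in diameter, 150 mm tall, beyond the turntable (leave alone); origin at the centre of its underside
- cutter: round aluminium cookie cutter, 70 mm in diameter, 30 mm tall, beyond the turntable (leave alone)
Mind the look-alikes: they are no part of the job. There is more than one size of the jar; the job needs the middle-sized.

How it is judged:
By the outcome, as a careful person would: the job done as asked, in the order asked, and still so for the second after the job is handed in, with the robot touching nothing.
It also fails if it takes over 61 s, if anything falls off the work surface, if the arm or the gripper's body presses on something with over 40 N, if the wrist force passes 120 N, or if a joint passes its speed limit or range.

ROBOT

A 7-joint arm with a two-finger parallel gripper is mounted at the origin on the work surface. World frame = base frame: x ahead of the robot, y to its left, z up, the work surface at z = 0. Lengths are in m, angles in rad, forces in N, time in s.
With the tool pointing down it reaches from about 0.4 to 0.85 m from the base axis. Payload 4.5 kg.
Tool frame: the origin (TCP) lies at the very end of the fingers, on their centre line; the grasp point (between the pads) lies 19 mm behind it; z points along the fingers, y is the line along which they close (so a half turn about z gives the same grasp; the last joint's range is limited). The gripper opens to 88 mm and grips with 3 to 60 N. Pads are 18 mm wide; open, the fingers measure 123 mm over their backs; the gripper's body (75 mm by 187 mm) begins 45 mm behind the grasp point.
Start: joints at [1.155, 0.689, -0.195, 1.565, 0.157, 0.902, -0.215], TCP at [0.272, -0.563, 0.239] pointing down, gripper open.
Joint ranges: [-3.01, 3.01], [-0.46, 2.08], [-1.47, 1.51], [0.13, 2.56], [-1, 4.14], [0.04, 2.09], [-2.66, 2.66]. Speed limits (rad/s): [2.57, 2.57, 3.14, 3.14, 3.14, 3.14, 3.14].

INTERFACE

Orientations are given as a unit quaternion [x, y, z, w].
In Python, from plant import r gives the robot as it stands. The module is installed in compiled form; this text tells all that it offers.
- The arm moves only by the shell command python3 -m pendant 'ROWS' [FORCE]. ROWS is JSON, one flat list of numbers, 7 for each row, row after row: the opening, from 0 (shut) to 1 (fully open), then the shift along the tool's x, y, z scaled (see below), then the turn, a rotation vector about the tool's x, y, z scaled (see below). A call has 1 to 12 rows; each row is the pose to reach, as a shift and turn from the pose commanded when the call began, along the tool's axes at that moment; what a row does not reach only later rows make up. The controller multiplies each number of a shift by 0.15 m and each number of a turn by pi/2 rad. A row lasts 1/10 s, in which the tool goes at most 50 mm and 8.59 degrees, less where a joint would pass 70% of its speed; a pose out of reach is approached as far as the arm can. A call with a number of a shift or a turn outside -1 to 1 is refused whole. A call with a gripper value outside its range is refused whole. The fingers move at their own pace and stop on an object; FORCE is the grip in N (left out, the last holds). Time passes only in rows, so rows that repeat a pose let the fingers close. It gives the time, the measured TCP pose, the force, the opening and the grip force at its end, in the units of the state.
- r.get_state(): the state, without advancing time (a new reading comes with each control period).
- r.snapshot(name): name is "scene" or "top"; returns a dict with "img" (420x560x3 uint8, red, green, blue), "mtx" (3x3 intrinsics, pixels), "cam_to_world" (4x4, takes a point from camera to world coordinates). Camera axes: x right, y up, looking along -z (the intrinsics and any distortion apply to the point x, -y, -z); pixel columns grow to the right and rows downward; lengths in m; the calibration is good to about 2 mm. A picture is of the moment at which its call begins. There is no depth.
- r.finish_job(): hands the job in; it is judged then, once.
The state is a dict: "clock": time; "q": joint angles; "qd": joint speeds; "joint_torque": joint torques, N m; "tool_pos": TCP position; "eef_rot": TCP orientation; "contact_force": force on the tool from outside, world axes, zero at the start; "moment": the same for the moment, N m; "opening": opening from 0.0 (shut) to 1.0 (fully open); "finger_force": force on a finger pad.
Only numpy, scipy, OpenCV 4.12 (cv2) and the standard library are available. Lean on these libraries where they do the work, as an engineer would, in place of code of your own. Each camera call takes 0.05 s, during which the arm holds its last target. There are 200 camera calls.

## Working session

There is one attempt and no reset: what is moved stays moved. The work goes in short steps, Python scripts to look and compute and a shell command to move; the robot and the scene stay as the last step left them, time stands still between calls to the robot, and variables do not carry over. Pictures are saved under pics/ and viewed, at most 10 in all, crops included, and the job is handed in when it is done.

```bash
mkdir -p pics; cat > h.py <<'E'
import numpy as np, cv2
from plant import r
from scipy.spatial.transform import Rotation as R
def snap(n,f=None):
    s=r.snapshot(n)
    if f: cv2.imwrite('pics/'+f,s['img'][...,::-1])
    return s
def ray(s,u,v):
    d=np.linalg.inv(s['mtx'])@[u,v,1]; d=np.array([d[0],-d[1],-d[2]])
    T=s['cam_to_world']; return T[:3,3],T[:3,:3]@d
def onplane(s,u,v,z):
    o,d=ray(s,u,v); return o+d*(z-o[2])/d[2]
def proj(s,p):
    T=s['cam_to_world']; c=T[:3,:3].T@(np.array(p)-T[:3,3]); q=s['mtx']@[c[0],-c[1],-c[2]]; return q[:2]/q[2]
def rel(pos,Rt):
    "shift (units) and turn (units) from measured pose to target"
    st=r.get_state(); R0=R.from_quat(st['eef_rot'])
    return np.round(R0.inv().apply(np.array(pos)-st['tool_pos'])/.15,3), np.round((R0.inv()*Rt).as_rotvec()/(np.pi/2),3)
E
python3 - <<'E'
from h import *
for n in('scene','top'):
    s=snap(n,n+'0.png'); print(n,s['cam_to_world'].round(3).tolist(),s['mtx'].round(1).tolist(),[k for k in s])
st=r.get_state(); print(st['clock'],st['tool_pos'],R.from_quat(st['eef_rot']).as_matrix().round(3),st['opening'])
E
```

```text
scene [[-0.506, -0.7, 0.504, 1.024], [0.863, -0.406, 0.301, 0.302], [-0.006, 0.587, 0.809, 0.877], [0.0, 0.0, 0.0, 1.0]] [[448.0, 0.0, 275.7], [0.0, 448.0, 210.8], [0.0, 0.0, 1.0]] ['img', 'mtx', 'cam_to_world']
top [[-0.013, 0.983, -0.182, 0.327], [-1.0, -0.013, 0.002, 0.043], [-0.001, 0.182, 0.983, 1.113], [0.0, 0.0, 0.0, 1.0]] [[440.0, 0.0, 276.2], [0.0, 440.0, 202.7], [0.0, 0.0, 1.0]] ['img', 'mtx', 'cam_to_world']
0.1 [ 0.27146264 -0.56235231  0.2379953 ] [[ 0.9    0.435 -0.001]
 [ 0.435 -0.9    0.001]
 [-0.    -0.002 -1.   ]] 1.0003708223678514
```

View pics/scene0.png

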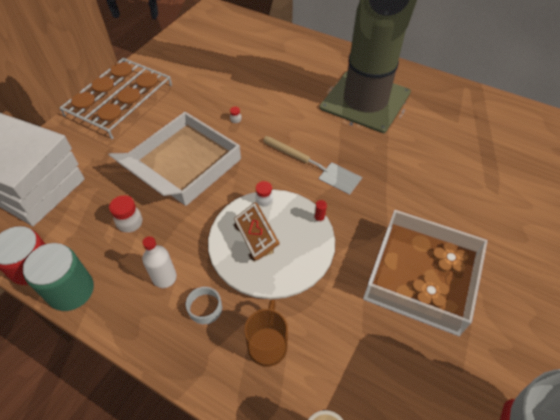

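View pics/top0.png

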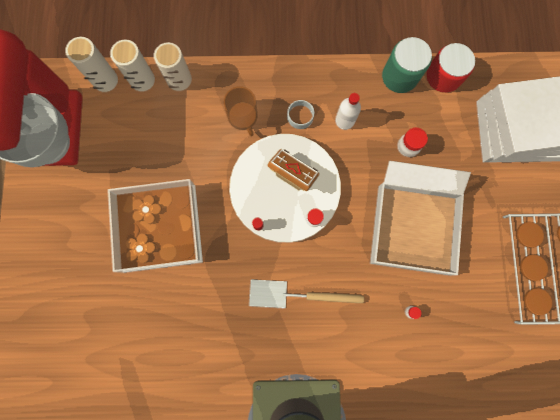

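The top view shows the turntable at about (285,188), the knob at (258,223), the jar at (315,217) and the slab at (293,170). The carton is on the right (robot's right, -y) with its interior around (418,230), the tub is on the left, and a spatula lies in front of the turntable. The easel's low edge faces up-right, away from the knob.

```bash
cat >> h.py <<'E'
def redblobs(s,box,amin=15):
    x0,y0,x1,y1=box; hsv=cv2.cvtColor(s['img'],cv2.COLOR_RGB2HSV)
    m=((hsv[...,0]<5)|(hsv[...,0]>172))&(hsv[...,1]>190)&(hsv[...,2]>70)
    mm=np.zeros(m.shape,np.uint8); mm[y0:y1,x0:x1]=m[y0:y1,x0:x1]
    n,l,st,c=cv2.connectedComponentsWithStats(mm)
    return [(c[i].round(1),st[i].tolist()) for i in range(1,n) if st[i,4]>=amin]
E
python3 - <<'E'
from h import *
t=snap('top'); s=snap('scene')
print(redblobs(t,(225,130,345,245))); print(redblobs(s,(200,170,340,290)))
for k,box,im in(('top',(225,130,345,245),t),('scene',(200,180,340,300),s)):
    hsv=cv2.cvtColor(im['img'],cv2.COLOR_RGB2HSV); m=((hsv[...,1]<70)&(hsv[...,2]>120)).astype(np.uint8)
    mm=np.zeros_like(m); x0,y0,x1,y1=box; mm[y0:y1,x0:x1]=m[y0:y1,x0:x1]
    mm=cv2.morphologyEx(mm,cv2.MORPH_OPEN,np.ones((5,5)))
    c=max(cv2.findContours(mm,cv2.RETR_EXTERNAL,2)[0],key=cv2.contourArea); h=cv2.convexHull(c)
    P=np.array([onplane(im,u,v,.035)[:2] for u,v in h[:,0]]).astype(np.float32)
    print(k,'plate',cv2.minEnclosingCircle(P),P.min(0),P.max(0))
# carton outline: tops at z .05
a=cv2.resize(t['img'][150:285,225:480],None,fx=3,fy=3,interpolation=cv2.INTER_CUBIC)
cv2.imwrite('pics/tc.png',a[...,::-1])
E
```

```text
[(array([293.6, 167.8]), [286, 163, 15, 11, 43]), (array([315. , 216.3]), [308, 209, 15, 15, 172]), (array([257.1, 223.7]), [253, 218, 9, 12, 82])]
[(array([262.8, 193.2]), [258, 190, 11, 6, 29]), (array([320.2, 209.6]), [316, 201, 10, 18, 133])]
top plate ((0.5684734582901001, 0.019676076248288155), 0.14017526805400848) [ 0.43065894 -0.11980505] [0.7061819  0.15695299]
scene plate ((0.571753978729248, 0.019672460854053497), 0.1425611972808838) [ 0.43049675 -0.12264297] [0.71257854 0.16033025]
```

View pics/tc.png

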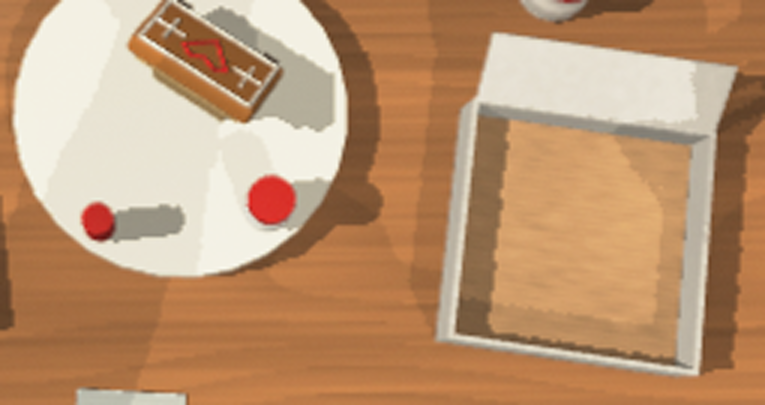

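```bash
python3 - <<'E'
from h import *
t=snap('top');s=snap('scene')
C=np.array([.569,.0197])
k=onplane(t,257.3,223,.095); print('knob top',k, np.linalg.norm(k[:2]-C),np.degrees(np.arctan2(*(k[:2]-C)[::-1])))
print('knob scene proj',proj(s,k))
j=onplane(t,315,216.3,.085); print('jar',j,np.linalg.norm(j[:2]-C),np.degrees(np.arctan2(*(j[:2]-C)[::-1])))
h=onplane(t,293.6,168.3,.101); print('heart',h,np.degrees(np.arctan2(*(h[:2]-C)[::-1])))
q=np.array([onplane(t,u,v,.05)[:2] for u,v in((371.7,263.3),(380,183.3),(462.5,195),(457.3,274.3))])
print(q.round(3), q.mean(0),[np.linalg.norm(q[i]-q[i-1]).round(3) for i in range(4)])
c=q.mean(0); yaw=np.degrees(np.arctan2(*(q[1]-q[0]+q[2]-q[3])[::-1])); print('yaw',yaw)
print('dir to carton',np.degrees(np.arctan2(*(c-C)[::-1])),np.linalg.norm(c-C))
E
```

```text
knob top [0.46808454 0.08625744 0.095     ] 0.12088764723223863 146.59368893002815
knob scene proj [321.55461163 202.64957546]
jar [ 0.48362769 -0.0497679   0.085     ] 0.11006462398543947 -140.86456931933506
heart [ 0.5970898  -0.00088975  0.101     ] -36.24131183503151
[[ 0.373 -0.185]
 [ 0.569 -0.216]
 [ 0.537 -0.418]
 [ 0.345 -0.388]] [ 0.45614675 -0.30203768] [np.float64(0.205), np.float64(0.199), np.float64(0.204), np.float64(0.195)]
yaw -8.887543256671234
dir to carton -109.32891549030967 0.34095599188581577
```

```bash
P="python3 -m pendant"
$P '[1,0.3,-0.33,0,0,0,0, 1,0.6,-0.66,0,0,0,0, 1,0.77,-0.83,0,0,0,0, 1,0.77,-0.83,0,0,0,0, 1,0.77,-0.83,0,0,0,0]' 
$P '[1,0.25,-0.27,0,0,0,0, 1,0.5,-0.54,0,0,0,0, 1,0.77,-0.83,0,0,0,0, 1,0.77,-0.83,0,0,0,0, 1,0.77,-0.83,0,0,0,0]' 
$P '[1,0.25,-0.27,0,0,0,0, 1,0.5,-0.54,0,0,0,0, 1,0.77,-0.83,0,0,0,0, 1,0.77,-0.83,0,0,0,0, 1,0.77,-0.83,0,0,0,0]' 
python3 - <<'E'
from h import *
print(rel([.468,.0857,.15],R.from_quat(r.get_state()['eef_rot'])), r.get_state()['q'])
E
```

```text
clock: 0.8
tool_pos: [0.3233, -0.3969, 0.2391]
eef_rot: [0.974, 0.226, 0.0, -0.001]
contact_force: [0.8, -0.5, 0.4]
opening: 1.0
finger_force: 0.0
clock: 1.3
tool_pos: [0.373, -0.2363, 0.239]
eef_rot: [0.974, 0.225, 0.001, -0.0]
contact_force: [-0.5, -0.3, 0.2]
opening: 1.003
finger_force: 0.0
clock: 1.8
tool_pos: [0.4234, -0.0747, 0.2388]
eef_rot: [0.974, 0.225, 0.001, 0.0]
contact_force: [-0.6, -0.1, 0.5]
opening: 1.002
finger_force: 0.0
(array([ 0.735, -0.831,  0.593]), array([0., 0., 0.])) [ 0.16964218  0.44475751 -0.14877542  2.12677357  0.11679148  0.57542087
 -1.18033029]
```

```bash
P="python3 -m pendant"
$P '[1,0.25,-0.28,0.1,0,0,0, 1,0.5,-0.56,0.3,0,0,0, 1,0.735,-0.83,0.55,0,0,0, 1,0.735,-0.83,0.593,0,0,0, 1,0.735,-0.83,0.593,0,0,0, 1,0.735,-0.83,0.593,0,0,0]' 
python3 - <<'E'
from h import *
print(rel([.468,.0857,.072],R.from_quat(r.get_state()['eef_rot'])))
s=snap('scene');t=snap('top')
a=cv2.resize(s['img'][90:300,190:400],None,fx=2,fy=2);b=cv2.resize(t['img'][120:330,190:370],None,fx=2,fy=2)
cv2.imwrite('pics/k.png',np.hstack([a,b])[...,::-1])
E
```

```text
clock: 2.4
tool_pos: [0.467, 0.0816, 0.1491]
eef_rot: [0.975, 0.222, -0.001, 0.001]
contact_force: [0.3, -1.4, -0.5]
opening: 1.001
finger_force: 0.0
(array([ 0.019, -0.022,  0.514]), array([0., 0., 0.]))
```

View pics/k.png

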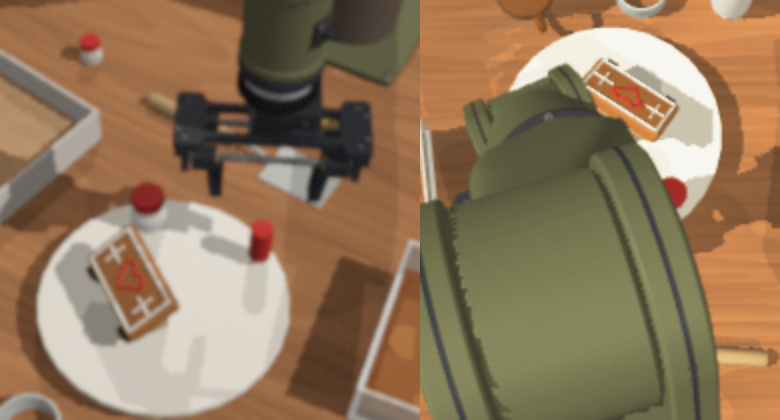

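The scene view shows the open fingers directly over the red knob (crop (262,240)), with the jar and slab clear of them. Next I descend.

```bash
P="python3 -m pendant"
$P '[1,0,0,0.15,0,0,0, 1,0,0,0.3,0,0,0, 1,0,0,0.45,0,0,0, 1,0,0,0.52,0,0,0, 1,0,0,0.52,0,0,0, 0.7,0,0,0.52,0,0,0, 0.5,0,0,0.52,0,0,0, 0.4,0,0,0.52,0,0,0, 0.3,0,0,0.52,0,0,0, 0.2,0,0,0.52,0,0,0, 0,0,0,0.52,0,0,0, 0,0,0,0.52,0,0,0]' 12 
python3 - <<'E'
from h import *
st=r.get_state();p=st['tool_pos'];print(st['contact_force'],st['finger_force'],st['opening'])
C=np.array([.569,.0197]);R0=R.from_quat(st['eef_rot'])
v=p[:2]-C;rr=np.linalg.norm(v);a0=np.arctan2(v[1],v[0]);print(rr,np.degrees(a0))
# arc targets every 8 deg
for d in range(8,80,8):
    a=a0-np.radians(d);q=np.r_[C+.12*np.array([np.cos(a),np.sin(a)]),p[2]]
    print(d,np.degrees(a).round(1),q.round(4),(R0.inv().apply(q-p)/.15).round(3))
E
```

```text
clock: 3.7
tool_pos: [0.4666, 0.0843, 0.0718]
eef_rot: [0.975, 0.223, 0.0, 0.0]
contact_force: [-0.8, 0.5, 0.6]
opening: 0.385
finger_force: 0.0
[-0.78197907  0.47574922  0.55401856] 0.0 0.38530066446361166
0.12108750168411532 147.78223548542204
8 139.8 [0.4774 0.0972 0.0718] [ 0.102 -0.046 -0.   ]
16 131.8 [0.489  0.1092 0.0718] [ 0.207 -0.084 -0.   ]
24 123.8 [0.5023 0.1194 0.0718] [ 0.316 -0.108 -0.   ]
32 115.8 [0.5168 0.1278 0.0718] [ 0.428 -0.115 -0.   ]
40 107.8 [0.5324 0.134  0.0718] [ 0.539 -0.108  0.   ]
48 99.8 [0.5486 0.138  0.0718] [ 0.648 -0.084  0.   ]
56 91.8 [0.5653 0.1396 0.0718] [ 0.753 -0.046  0.   ]
64 83.8 [0.582  0.139  0.0718] [0.852 0.006 0.   ]
72 75.8 [0.5985 0.136  0.0718] [0.942 0.072 0.   ]
```

```bash
P="python3 -m pendant"
$P '[0,0,0,0,0,0,0, 0,0,0,0,0,0,0, 0,0,0,0,0,0,0, 0,0,0,0,0,0,0]' 12 
python3 - <<'E'
from h import *
st=r.get_state();p=st['tool_pos'];print(p,st['contact_force'],st['moment'],st['opening'],st['finger_force'])
t=snap('scene');print(redblobs(t,(200,170,400,290)))
E
```

```text
clock: 4.1
tool_pos: [0.4668, 0.0841, 0.0718]
eef_rot: [0.975, 0.223, 0.0, 0.0]
contact_force: [0.8, -1.5, 0.3]
opening: 0.291
finger_force: 12.0
[0.46683316 0.08413571 0.07177179] [ 0.7670237  -1.50497578  0.34791806] [-0.06650983 -0.20557924 -0.00114953] 0.2913794714562144 11.998599395155907
[(array([263.3, 192.2]), [257, 189, 13, 7, 31]), (array([320.1, 212.3]), [315, 206, 12, 14, 95])]
```

```bash
P="python3 -m pendant"
$P '[0,0.02,-0.01,0,0,0,0, 0,0.05,-0.024,0,0,0,0, 0,0.076,-0.035,0,0,0,0, 0,0.102,-0.046,0,0,0,0, 0,0.13,-0.057,0,0,0,0, 0,0.155,-0.067,0,0,0,0, 0,0.181,-0.076,0,0,0,0, 0,0.207,-0.084,0,0,0,0, 0,0.234,-0.092,0,0,0,0, 0,0.261,-0.098,0,0,0,0, 0,0.289,-0.103,0,0,0,0, 0,0.316,-0.108,0,0,0,0]'
python3 - <<'E'
from h import *
st=r.get_state();p=st['tool_pos'];v=p[:2]-[.569,.0197];print(np.linalg.norm(v),np.degrees(np.arctan2(v[1],v[0])),p,st['contact_force'],st['opening'],st['finger_force'])
E
```

```text
clock: 5.35
tool_pos: [0.5029, 0.1185, 0.0718]
eef_rot: [0.975, 0.222, 0.0, 0.001]
contact_force: [2.4, -4.9, -0.7]
opening: 0.294
finger_force: 12.0
0.11890252439366317 123.76297419152455 [0.50291891 0.11854887 0.07176774] [ 2.42102635 -4.90799673 -0.67849778] 0.29366045661308227 11.999573386274278
```

```bash
P="python3 -m pendant"
$P '[0,0.028,-0.003,0,0,0,0, 0,0.056,-0.005,0,0,0,0, 0,0.084,-0.007,0,0,0,0, 0,0.112,-0.007,0,0,0,0, 0,0.14,-0.007,0,0,0,0, 0,0.168,-0.005,0,0,0,0, 0,0.195,-0.003,0,0,0,0, 0,0.223,0,0,0,0,0, 0,0.25,0.004,0,0,0,0, 0,0.278,0.010,0,0,0,0, 0,0.305,0.017,0,0,0,0, 0,0.332,0.024,0,0,0,0]'
python3 - <<'E'
from h import *
st=r.get_state();p=st['tool_pos'];v=p[:2]-[.569,.0197];print(np.linalg.norm(v),np.degrees(np.arctan2(v[1],v[0])),p,st['contact_force'],st['opening'],st['finger_force'])
C=np.array([.569,.0197]);R0=R.from_quat(st['eef_rot']);a0=np.arctan2(v[1],v[0])
for a in (97,94,91,88,85,82,79,76,73,70.7):
    b=np.radians(a);q=np.r_[C+.12*np.array([np.cos(b),np.sin(b)]),p[2]]
    print(a,(R0.inv().apply(q-p)/.15).round(3))
s=snap('top','mid.png')
E
```

```text
clock: 6.55
tool_pos: [0.5484, 0.135, 0.0718]
eef_rot: [0.975, 0.222, -0.001, 0.002]
contact_force: [1.3, -7.9, 2.7]
opening: 0.293
finger_force: 12.0
0.11712180873807793 100.14209953339147 [0.54837601 0.13499167 0.07180024] [ 1.31708411 -7.90265161  2.65653127] 0.29267985809097496 11.999327139928937
97 [ 0.047 -0.006 -0.   ]
94 [ 0.086  0.009 -0.   ]
91 [ 0.125  0.025 -0.   ]
88 [ 0.162  0.044 -0.   ]
85 [ 0.199  0.064 -0.   ]
82 [ 0.235  0.086 -0.   ]
79 [ 0.269  0.111 -0.001]
76 [ 0.302  0.136 -0.001]
73 [ 0.333  0.164 -0.001]
70.7 [ 0.356  0.186 -0.001]
```

```bash
P="python3 -m pendant"
$P '[0,0.026,0.013,0,0,0,0, 0,0.052,0.029,0,0,0,0, 0,0.078,0.047,0,0,0,0, 0,0.107,0.062,0,0,0,0, 0,0.136,0.078,0,0,0,0, 0,0.165,0.094,0,0,0,0, 0,0.192,0.112,0,0,0,0, 0,0.219,0.13,0,0,0,0, 0,0.245,0.149,0,0,0,0, 0,0.27,0.17,0,0,0,0, 0,0.293,0.19,0,0,0,0, 0,0.31,0.205,0,0,0,0]'
$P '[0,0.007,0.006,0,0,0,0, 0,0.01,0.009,0,0,0,0, 0,0.01,0.009,0,0,0,0, 0,0.01,0.009,0,0,0,0, 0,0.01,0.009,0,0,0,0]'
python3 - <<'E'
from h import *
st=r.get_state();p=st['tool_pos'];v=p[:2]-[.5665,.0165];print(np.linalg.norm(v),np.degrees(np.arctan2(v[1],v[0])),p,st['contact_force'],st['opening'],st['finger_force'])
t=snap('top');s=snap('scene')
print(redblobs(t,(225,130,345,245))); print(redblobs(s,(200,170,340,290)))
a=cv2.resize(s['img'][150:310,190:350],None,fx=2.5,fy=2.5);b=cv2.resize(t['img'][110:270,205:365],None,fx=2.5,fy=2.5)
cv2.imwrite('pics/e.png',np.hstack([a,b])[...,::-1])
E
```

```text
clock: 7.8
tool_pos: [0.6041, 0.1298, 0.0718]
eef_rot: [0.975, 0.223, -0.0, 0.0]
contact_force: [-0.9, -4.6, 6.1]
opening: 0.288
finger_force: 12.0
clock: 8.3
tool_pos: [0.6056, 0.1293, 0.0718]
eef_rot: [0.975, 0.223, -0.0, 0.0]
contact_force: [-2.1, -5.1, 5.7]
opening: 0.289
finger_force: 12.0
0.11939924368077562 70.86608549736633 [0.60563635 0.12930304 0.07176646] [-2.06835665 -5.12323653  5.74869347] 0.2891203933902832 11.999436649493873
[(array([302.4, 182.3]), [298, 176, 9, 14, 25]), (array([296.8, 188.1]), [295, 182, 6, 11, 16])]
[(array([308.6, 268.6]), [304, 262, 12, 14, 99])]
```

View pics/e.png

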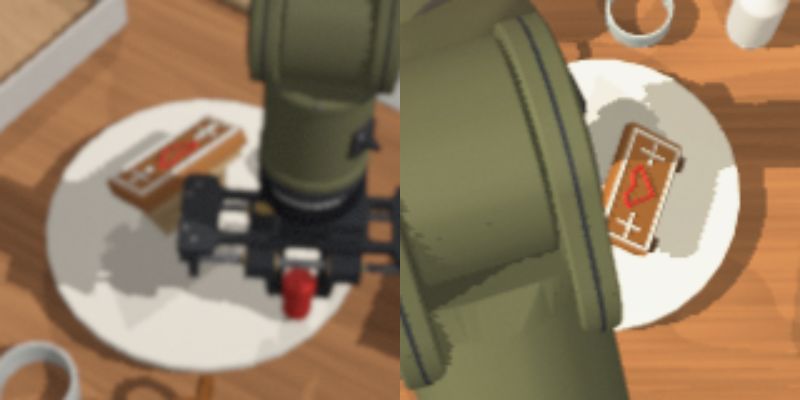

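The low edge, with its stop tabs, now faces right towards the carton. The slab's heart is at about top pixel (301,185), and the knob is held at 71°. I'll release it and back off upward.

```bash
P="python3 -m pendant"
$P '[0.4,0,0,0,0,0,0, 0.5,0,0,0,0,0,0, 0.6,0,0,0,0,0,0, 0.8,0,0,0,0,0,0, 1,0,0,0,0,0,0, 1,0,0,0,0,0,0, 1,0,0,0,0,0,0, 1,0,0,-0.1,0,0,0, 1,0,0,-0.35,0,0,0, 1,0,0,-0.65,0,0,0, 1,0,0,-1,0,0,0, 1,0,0,-1,0,0,0]'
$P '[1,-0.2,0.2,-0.1,0,0,0, 1,-0.4,0.4,-0.2,0,0,0, 1,-0.65,0.7,-0.2,0,0,0, 1,-0.9,1,-0.2,0,0,0, 1,-0.9,1,-0.2,0,0,0]'
$P '[1,-0.2,0.2,-0.1,0,0,0, 1,-0.4,0.4,-0.2,0,0,0, 1,-0.6,0.7,-0.2,0,0,0, 1,-0.6,1,-0.2,0,0,0, 1,-0.6,1,-0.2,0,0,0]'
python3 - <<'E'
from h import *
t=snap('top');s=snap('scene')
print(redblobs(t,(225,130,345,245))); print(redblobs(s,(200,170,340,290)))
a=cv2.resize(s['img'][150:310,190:350],None,fx=2.5,fy=2.5);b=cv2.resize(t['img'][110:270,205:365],None,fx=2.5,fy=2.5)
cv2.imwrite('pics/f.png',np.hstack([a,b])[...,::-1])
print(r.get_state()['q'])
E
```

```text
clock: 9.6
tool_pos: [0.6101, 0.1309, 0.2299]
eef_rot: [0.975, 0.223, 0.007, -0.0]
contact_force: [0.5, -0.6, -0.2]
opening: 1.002
finger_force: 0.0
clock: 10.1
tool_pos: [0.5472, -0.0709, 0.2524]
eef_rot: [0.976, 0.219, -0.001, 0.002]
contact_force: [-0.2, 0.1, 0.9]
opening: 0.999
finger_force: 0.0
clock: 10.6
tool_pos: [0.5334, -0.2467, 0.2823]
eef_rot: [0.976, 0.218, 0.0, 0.003]
contact_force: [-0.5, -0.1, 0.0]
opening: 1.005
finger_force: 0.0
[(array([237.5, 168.5]), [233, 163, 10, 13, 95]), (array([300.4, 184. ]), [295, 176, 12, 16, 43]), (array([260. , 219.9]), [253, 213, 15, 15, 171])]
[(array([315.9, 209.9]), [310, 203, 13, 14, 147]), (array([309.9, 266.1]), [306, 258, 9, 18, 130])]
[ 0.42374913  0.58255561 -0.13719531  1.64033991  0.09423725  0.92507206
 -0.87136608]
```

View pics/f.png

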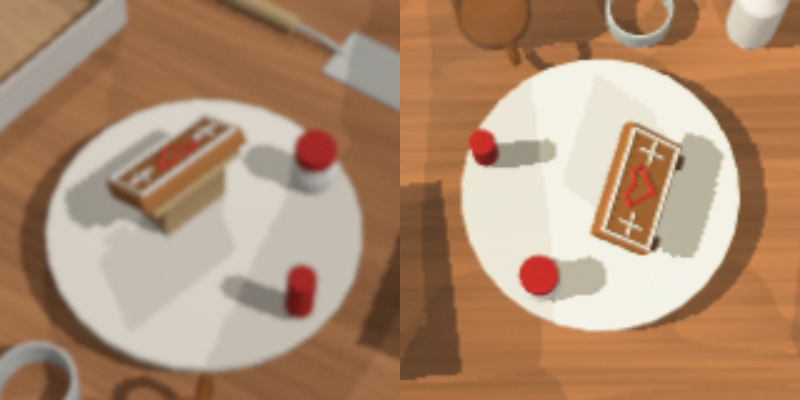

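The jar still stands and nothing has been disturbed. The slab's heart is at top pixel (301,184), its low edge and tabs face right, and the knob is at (238,168).

```bash
python3 - <<'E'
from h import *
t=snap('top');s=snap('scene')
C=np.array([.5665,.0165])
for im,n in((t,'top'),(s,'scene')):
    for yaw in(70.9,):
        Z=R.from_euler('z',yaw,degrees=True)
        S=Z*R.from_euler('y',-30,degrees=True); o=np.r_[C,0]+Z.apply([-.030,0,.083])
        print(n,'heart',proj(im,o+S.apply([0,0,.018])).round(1),'corners',[proj(im,o+S.apply([x,y,.018])).round(1).tolist() for x,y in((.031,.0575),(.031,-.0575),(-.031,-.0575),(-.031,.0575))],
          'knob',proj(im,np.r_[C,0]+Z.apply([.12,0,.095])).round(1),'jartop',proj(im,np.r_[C,0]+Z.apply([.03,.105,.085])).round(1))
    # icing face quad: white border/brown pixels inside
    hsv=cv2.cvtColor(im['img'],cv2.COLOR_RGB2HSV); box=(275,150,325,220) if n=='top' else (225,185,295,250)
    x0,y0,x1,y1=box; m=np.zeros(hsv.shape[:2],np.uint8); m[y0:y1,x0:x1]=(hsv[...,1]>110)[y0:y1,x0:x1]
    c=max(cv2.findContours(m,0,2)[0],key=cv2.contourArea); print(n,cv2.minAreaRect(c),cv2.boundingRect(c))
j=onplane(t,260,219.9,.085);k=onplane(t,237.6,167.5,.095);print(j,k)
for p,o in((j,74.05),(k,0)): v=p[:2]-C;print(np.linalg.norm(v),np.degrees(np.arctan2(v[1],v[0]))-o)
E
```

```text
top heart [302.2 186.2] corners [[283.9, 204.3], [299.1, 158.6], [319.6, 169.0], [305.2, 213.6]] knob [238.7 166.1] jartop [260.4 219.8]
top ((300.80072021484375, 184.93772888183594), (17.00167465209961, 41.400569915771484), 17.35402488708496) (288, 163, 27, 45)
scene heart [259.3 209.3] corners [[287.7, 198.5], [245.6, 227.7], [231.1, 220.0], [271.8, 192.6]] knob [309.8 259. ] jartop [316.5 206.9]
scene ((259.5, 195.0), (20.0, 69.0), 90.0) (225, 185, 70, 21)
[0.47676653 0.08026727 0.085     ] [0.60245694 0.13261053 0.095     ]
0.11008342079121035 70.5512677083854
0.12155063491813622 72.79337062225666
```

```bash
cat >> h.py <<'E'
Z=R.from_euler('z',70.9,degrees=True); S=Z*R.from_euler('y',-30,degrees=True)
O=np.array([.557,-.0115,.083]); N=S.apply([0,0,1]); D=S.apply([-1,0,0])
RG=R.from_matrix(np.c_[np.cross(D,-N),D,-N])
E
python3 - <<'E'
from h import *
print(RG.as_matrix().round(2)); print(rel(O+.082*N,RG)); print(rel(O+.14*N,RG))
E
```

```text
[[ 0.94 -0.28  0.16]
 [-0.33 -0.82  0.47]
 [-0.   -0.5  -0.87]]
(array([ 0.602, -1.087,  0.854]), array([0.315, 0.131, 0.488]))
(array([ 0.466, -0.951,  0.519]), array([0.315, 0.131, 0.488]))
```

```bash
P="python3 -m pendant"
$P '[1,0.08,-0.15,0.0,0.05,0.02,0.08, 1,0.16,-0.3,0.1,0.1,0.04,0.16, 1,0.24,-0.45,0.15,0.15,0.06,0.24, 1,0.3,-0.6,0.25,0.2,0.09,0.32, 1,0.38,-0.75,0.35,0.25,0.11,0.4, 1,0.46,-0.95,0.45,0.3,0.13,0.48, 1,0.466,-0.951,0.519,0.315,0.131,0.488, 1,0.466,-0.951,0.519,0.315,0.131,0.488, 1,0.466,-0.951,0.519,0.315,0.131,0.488, 1,0.466,-0.951,0.519,0.315,0.131,0.488]'
python3 - <<'E'
from h import *
print(rel(O+.05*N,RG)); print(rel(O+.002*N,RG),r.get_state()['q'])
E
```

```text
clock: 11.8
tool_pos: [0.5358, -0.0798, 0.2048]
eef_rot: [0.953, -0.16, 0.045, -0.254]
contact_force: [0.3, 0.5, 0.6]
opening: 1.003
finger_force: 0.0
(array([-0.017, -0.008,  0.608]), array([ 0.001, -0.002,  0.001]))
(array([-0.019, -0.008,  0.928]), array([ 0.001, -0.002,  0.001])) [ 0.56470918  0.69812764 -0.330084    1.90775519 -0.5552424   0.62028006
 -1.12937476]
```

```bash
P="python3 -m pendant"
$P '[1,-0.01,-0.005,0.25,0,0,0, 1,-0.018,-0.008,0.5,0,0,0, 1,-0.018,-0.008,0.7,0,0,0, 1,-0.018,-0.008,0.74,0,0,0, 1,-0.018,-0.008,0.74,0,0,0, 1,-0.018,-0.008,0.74,0,0,0]'
python3 - <<'E'
from h import *
t=snap('top');s=snap('scene')
a=cv2.resize(s['img'][140:280,190:330],None,fx=2.8,fy=2.8);b=cv2.resize(t['img'][120:260,225:365],None,fx=2.8,fy=2.8)
cv2.imwrite('pics/g.png',np.hstack([a,b])[...,::-1])
print(rel(O+.002*N,RG),proj(s,O+.009*N+.031*D),proj(s,O+.009*N-.031*D))
E
```

```text
clock: 12.4
tool_pos: [0.5516, -0.0264, 0.1095]
eef_rot: [0.953, -0.161, 0.045, -0.254]
contact_force: [0.5, -0.4, 0.4]
opening: 0.997
finger_force: 0.0
(array([ 0.   , -0.004,  0.194]), array([ 0.001, -0.003, -0.001])) [253.37005468 209.49801122] [268.68206284 216.41195389]
```

View pics/g.png

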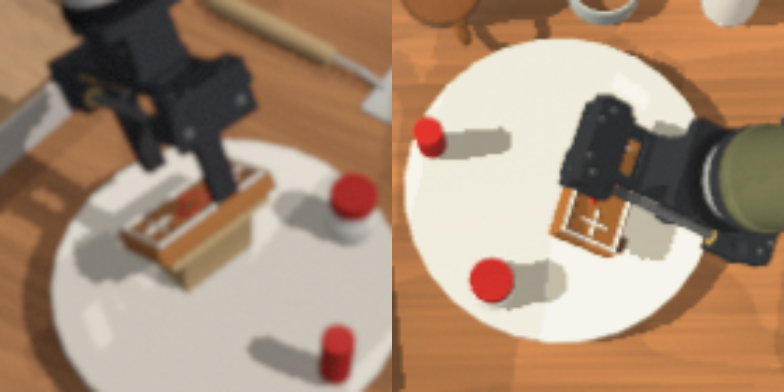

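```bash
python3 - <<'E'
from h import *
t=snap('top');s=snap('scene')
f=cv2.imread('pics/f.png')
hsv=cv2.cvtColor(f,cv2.COLOR_BGR2HSV)
def cen(box,ox,oy,k=2.5):
    x0,y0,x1,y1=box; h=hsv[y0:y1,x0:x1].astype(int); m=((h[...,0]<6)|(h[...,0]>170))&(h[...,1]>150)&(h[...,2]>120)
    ys,xs=np.nonzero(m); c=np.array([(xs.min()+xs.max())/2+x0,(ys.min()+ys.max())/2+y0]); return (c+.5)/k-.5+[ox,oy],len(xs),(xs.min()+x0,xs.max()+x0,ys.min()+y0,ys.max()+y0)
ht=cen((610,150,670,220),205-160,110);hs=cen((150,135,215,180),190,150)
print(ht,hs)
def tri(a,b):
    o1,d1=ray(t,*a);o2,d2=ray(s,*b); A=np.c_[d1,-d2];x=np.linalg.lstsq(A,o2-o1,rcond=None)[0]
    p,q=o1+x[0]*d1,o2+x[1]*d2; return (p+q)/2,np.linalg.norm(p-q)
print('heart',tri(ht[0],hs[0]),'expected',O+.018*N)
print('knobtop',tri((237.7,167.6),(310.8,260.3)))
print('jarlid',tri((260,219.9),(316.2,208.8)))
# white border corners, crop coords
def cr(p,ox,oy): return (np.array(p)+.5)/2.5-.5+[ox,oy]
for a,b in(((633,124),(110,183)),((682,150),(137,203)) ,((650,250),(243,137)),((602,235),(215,117))): pass
for im,x0,x1,sl in((0,0,400,1),(1,400,800,1)):
    h=hsv[:,x0:x1]; box=(100,105,250,215) if im==0 else (195,115,290,260)
    m=np.zeros(h.shape[:2],np.uint8); X0,Y0,X1,Y1=box; m[Y0:Y1,X0:X1]=((h[...,1]>110)&(h[...,2]>60))[Y0:Y1,X0:X1]
    c=max(cv2.findContours(m,0,2)[0],key=cv2.contourArea); hull=cv2.approxPolyDP(cv2.convexHull(c),4,True)[:,0]
    print(im,[(cr(p,*( (190,150) if im==0 else (205,110)))).round(1).tolist() for p in hull])
E
```

```text
(array([300.5, 183.7]), 329, (np.int64(625), np.int64(654), np.int64(165), np.int64(205))) (array([260.5, 211.9]), 195, (np.int64(159), np.int64(195), np.int64(143), np.int64(168)))
heart (array([ 0.55923726, -0.01537263,  0.09945661]), np.float64(0.0024251310941274693)) expected [ 0.55405504 -0.02000454  0.09858846]
knobtop (array([0.60401429, 0.13232841, 0.08910768]), np.float64(0.0011934878359547622))
jarlid (array([0.47779742, 0.07995095, 0.07930073]), np.float64(0.0011150000891422104))
0 [[286.1, 202.9], [286.9, 205.7], [283.3, 210.9], [251.3, 235.3], [248.1, 235.3], [234.1, 225.3], [234.1, 223.3]]
1 [[299.1, 162.9], [313.9, 169.7], [301.9, 207.3], [287.5, 200.9]]
```

```bash
P="python3 -m pendant"
$P '[1,0,0,0.06,0,0,0, 1,0,0,0.12,0,0,0, 1,0,0,0.16,0,0,0, 1,0,0,0.19,0,0,0, 1,0,0,0.19,0,0,0, 1,0,0,0.19,0,0,0]'
python3 -c "
from h import *
print(rel(O+.002*N,RG))"
```

```text
clock: 13.2
tool_pos: [0.5553, -0.0117, 0.0834]
eef_rot: [0.953, -0.161, 0.043, -0.255]
contact_force: [-0.6, 1.2, 0.2]
opening: 0.999
finger_force: 0.0
(array([ 0.011, -0.003, -0.008]), array([ 0.001, -0.001, -0.001]))
```

```bash
P="python3 -m pendant"
$P '[0.9,0,0,0,0,0,0, 0.85,0,0,0,0,0,0, 0.8,0,0,0,0,0,0, 0.75,0,0,0,0,0,0, 0.7,0,0,0,0,0,0, 0.65,0,0,0,0,0,0, 0.6,0,0,0,0,0,0, 0.6,0,0,0,0,0,0]' 15
python3 -c "
from h import *
print(rel(O+.002*N,RG),r.get_state()['contact_force'])"
```

```text
clock: 14.0
tool_pos: [0.5556, -0.011, 0.0842]
eef_rot: [0.952, -0.161, 0.044, -0.255]
contact_force: [0.5, 2.7, 3.7]
opening: 0.704
finger_force: 15.0
(array([ 0.01 ,  0.004, -0.007]), array([-0.   , -0.001, -0.   ])) [0.52534443 2.74799417 3.70899848]
```

```bash
P="python3 -m pendant"
$P '[0,0,0,-0.03,0,0,0, 0,0,0,-0.08,0,0,0, 0,0,0,-0.16,0,0,0, 0,0,0,-0.28,0,0,0, 0,0,0,-0.42,0,0,0, 0,0,0,-0.56,0,0,0, 0,0,0,-0.68,0,0,0, 0,0,0,-0.75,0,0,0, 0,0,0,-0.78,0,0,0, 0,0,0,-0.8,0,0,0, 0,0,0,-0.8,0,0,0]' 15
python3 - <<'E'
from h import *
st=r.get_state();print(st['contact_force'],st['opening'],st['finger_force'])
t=snap('top','l.png');s=snap('scene')
a=cv2.resize(s['img'][110:290,150:330],None,fx=2.2,fy=2.2);b=cv2.resize(t['img'][110:290,225:405],None,fx=2.2,fy=2.2)
cv2.imwrite('pics/lift.png',np.hstack([a,b])[...,::-1])
# level target: tool down, y heading carton -y (-98.9) 
y=np.array([np.cos(np.radians(-98.9)),np.sin(np.radians(-98.9)),0]);z=np.array([0,0,-1.]);RL=R.from_matrix(np.c_[np.cross(y,z),y,z])
print(rel(st['tool_pos'],RL), rel([.454,-.303,.16],RL))
E
```

```text
clock: 15.1
tool_pos: [0.5353, -0.0683, 0.1874]
eef_rot: [0.953, -0.161, 0.043, -0.255]
contact_force: [0.2, 0.2, -0.9]
opening: 0.705
finger_force: 15.0
[ 0.18948437  0.17073929 -0.89213923] 0.7051261904786724 14.957367181777954
(array([ 0.001,  0.001, -0.003]), array([-0.332, -0.03 , -0.112])) (array([ 0.003,  1.527, -0.671]), array([-0.332, -0.03 , -0.112]))
```

View pics/lift.png

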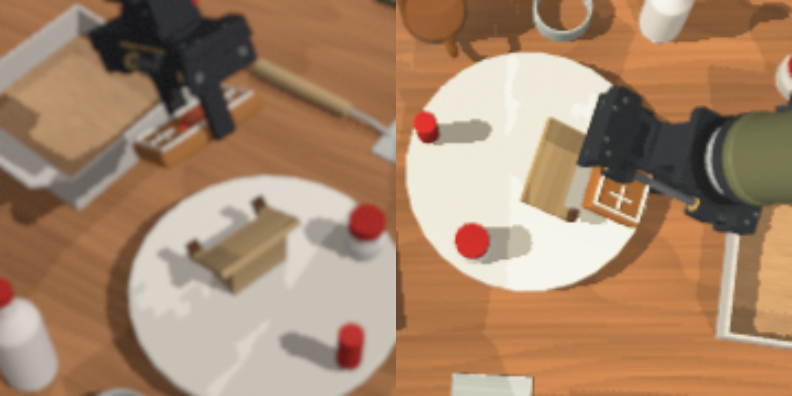

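The slab is held between the fingers, clear of the easel, and the jar and turntable are undisturbed. Next I level it and carry it to the carton.

```bash
P="python3 -m pendant"
$P '[0,0,0.05,-0.03,-0.02,0,-0.01, 0,0,0.12,-0.07,-0.06,-0.005,-0.02, 0,0,0.2,-0.11,-0.1,-0.01,-0.035, 0,0,0.3,-0.15,-0.15,-0.015,-0.05, 0,0,0.4,-0.19,-0.2,-0.02,-0.07, 0,0,0.5,-0.23,-0.25,-0.025,-0.085, 0,0,0.6,-0.27,-0.29,-0.03,-0.1, 0,0,0.68,-0.3,-0.32,-0.03,-0.11, 0,0,0.74,-0.32,-0.332,-0.03,-0.112, 0,0,0.76,-0.335,-0.332,-0.03,-0.112, 0,0,0.76,-0.335,-0.332,-0.03,-0.112]' 15
cat >> h.py <<'E'
_y=np.array([np.cos(np.radians(-98.9)),np.sin(np.radians(-98.9)),0]);_z=np.array([0,0,-1.]);RL=R.from_matrix(np.c_[np.cross(_y,_z),_y,_z])
E
python3 -c "
from h import *
print(rel([.4535,-.305,.14],RL),r.get_state()['opening'])"
```

```text
clock: 16.3
tool_pos: [0.4945, -0.186, 0.1743]
eef_rot: [0.997, -0.078, 0.0, 0.0]
contact_force: [0.3, -0.2, -0.6]
opening: 0.705
finger_force: 15.0
(array([-0.147,  0.826,  0.229]), array([ 0.   , -0.   , -0.001])) 0.7045693085555675
```

```bash
P="python3 -m pendant"
$P '[0,-0.02,0.1,0,0,0,0, 0,-0.04,0.25,0,0,0,0, 0,-0.08,0.4,0,0,0,0, 0,-0.1,0.55,0.05,0,0,0, 0,-0.12,0.67,0.1,0,0,0, 0,-0.14,0.76,0.16,0,0,0, 0,-0.147,0.81,0.2,0,0,0, 0,-0.147,0.826,0.229,0,0,0, 0,-0.147,0.826,0.229,0,0,0, 0,-0.147,0.826,0.229,0,0,0]' 15
python3 - <<'E'
from h import *
t=snap('top');s=snap('scene')
a=cv2.resize(s['img'][80:230,90:290],None,fx=2,fy=2);b=cv2.resize(t['img'][150:300,350:500],None,fx=2,fy=2)
cv2.imwrite('pics/c.png',np.hstack([a,b])[...,::-1])
print(rel([.4535,-.305,.047],RL),r.get_state()['contact_force'])
E
```

```text
clock: 17.3
tool_pos: [0.4545, -0.3032, 0.14]
eef_rot: [0.997, -0.077, 0.0, -0.0]
contact_force: [0.9, 0.9, -1.5]
opening: 0.7
finger_force: 15.0
(array([-0.006,  0.011,  0.622]), array([ 0.   , -0.001,  0.001])) [ 0.22743672 -0.59117617 -1.98129051]
```

View pics/c.png

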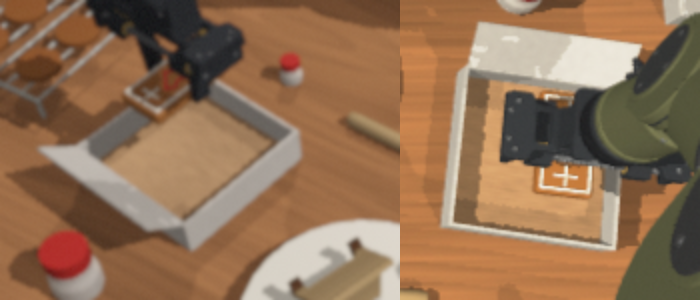

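The slab is level above the carton, inside its walls. Next I descend and feel for the lining.

```bash
P="python3 -m pendant"
$P '[0,0,0,0.05,0,0,0, 0,0,0,0.15,0,0,0, 0,0,0,0.28,0,0,0, 0,0,0,0.42,0,0,0, 0,0,0,0.54,0,0,0, 0,0,0,0.59,0,0,0, 0,0,0,0.61,0,0,0, 0,0,0,0.622,0,0,0, 0,0,0,0.622,0,0,0]' 15
$P '[0,0,0,0,0,0,0, 0,0,0,0.01,0,0,0, 0,0,0,0.02,0,0,0, 0,0,0,0.03,0,0,0, 0,0,0,0.03,0,0,0]'
```

```text
clock: 18.3
tool_pos: [0.4543, -0.3046, 0.0472]
eef_rot: [0.997, -0.078, 0.001, 0.001]
contact_force: [0.1, 0.4, -0.9]
opening: 0.703
finger_force: 15.0
clock: 18.8
tool_pos: [0.4538, -0.3043, 0.042]
eef_rot: [0.997, -0.078, 0.0, 0.0]
contact_force: [-0.2, 0.1, -1.5]
opening: 0.705
finger_force: 15.0
```

```bash
P="python3 -m pendant"
cat > ok.py <<'E'
import sys
from plant import r
s=r.get_state();print(s['tool_pos'][2].round(4),s['contact_force'].round(1));sys.exit(s['contact_force'][2]>2.5)
E
$P '[0,0,0,0.006,0,0,0, 0,0,0,0.012,0,0,0, 0,0,0,0.018,0,0,0, 0,0,0,0.018,0,0,0]' >/dev/null; python3 ok.py &&
$P '[0,0,0,0.006,0,0,0, 0,0,0,0.012,0,0,0, 0,0,0,0.018,0,0,0, 0,0,0,0.018,0,0,0]' >/dev/null && python3 ok.py &&
$P '[0,0,0,0.006,0,0,0, 0,0,0,0.012,0,0,0, 0,0,0,0.018,0,0,0, 0,0,0,0.018,0,0,0]' >/dev/null && python3 ok.py &&
$P '[0,0,0,0.006,0,0,0, 0,0,0,0.012,0,0,0, 0,0,0,0.018,0,0,0, 0,0,0,0.018,0,0,0]' >/dev/null && python3 ok.py &&
$P '[0,0,0,0.006,0,0,0, 0,0,0,0.012,0,0,0, 0,0,0,0.018,0,0,0, 0,0,0,0.018,0,0,0]' >/dev/null && python3 ok.py &&
$P '[0,0,0,0.006,0,0,0, 0,0,0,0.012,0,0,0, 0,0,0,0.018,0,0,0, 0,0,0,0.018,0,0,0]' >/dev/null && python3 ok.py
```

```text
0.0393 [ 0.5 -0.2 -1.4]False
```

```bash
P="python3 -m pendant"
sed -i 's/sys.exit(\(.*\))$/sys.exit(int(\1))/' ok.py
python3 ok.py &&
$P '[0,0,0,0.006,0,0,0, 0,0,0,0.012,0,0,0, 0,0,0,0.018,0,0,0, 0,0,0,0.018,0,0,0]' >/dev/null && python3 ok.py &&
$P '[0,0,0,0.006,0,0,0, 0,0,0,0.012,0,0,0, 0,0,0,0.018,0,0,0, 0,0,0,0.018,0,0,0]' >/dev/null && python3 ok.py &&
$P '[0,0,0,0.006,0,0,0, 0,0,0,0.012,0,0,0, 0,0,0,0.018,0,0,0, 0,0,0,0.018,0,0,0]' >/dev/null && python3 ok.py &&
$P '[0,0,0,0.006,0,0,0, 0,0,0,0.012,0,0,0, 0,0,0,0.018,0,0,0, 0,0,0,0.018,0,0,0]' >/dev/null && python3 ok.py &&
$P '[0,0,0,0.006,0,0,0, 0,0,0,0.012,0,0,0, 0,0,0,0.018,0,0,0, 0,0,0,0.018,0,0,0]' >/dev/null && python3 ok.py &&
$P '[0,0,0,0.006,0,0,0, 0,0,0,0.012,0,0,0, 0,0,0,0.018,0,0,0, 0,0,0,0.018,0,0,0]' >/dev/null && python3 ok.py
```

```text
0.0393 [ 0.5 -0.2 -1.4]
0.0367 [ 0.2  0.5 -1.3]
0.034 [-0.7  0.8 -1.4]
0.0313 [-0.4  0.8 -0.7]
0.0286 [-0.2  0.5 -1.8]
0.0259 [ 1.   1.1 -1.6]
0.0232 [ 0.2  0.3 -1.3]
```

```bash
P="python3 -m pendant"
python3 ok.py &&
$P '[0,0,0,0.006,0,0,0, 0,0,0,0.012,0,0,0, 0,0,0,0.018,0,0,0, 0,0,0,0.018,0,0,0]' >/dev/null && python3 ok.py &&
$P '[0,0,0,0.006,0,0,0, 0,0,0,0.012,0,0,0, 0,0,0,0.018,0,0,0, 0,0,0,0.018,0,0,0]' >/dev/null && python3 ok.py &&
$P '[0,0,0,0.006,0,0,0, 0,0,0,0.012,0,0,0, 0,0,0,0.018,0,0,0, 0,0,0,0.018,0,0,0]' >/dev/null && python3 ok.py &&
$P '[0,0,0,0.006,0,0,0, 0,0,0,0.012,0,0,0, 0,0,0,0.018,0,0,0, 0,0,0,0.018,0,0,0]' >/dev/null && python3 ok.py &&
$P '[0,0,0,0.006,0,0,0, 0,0,0,0.012,0,0,0, 0,0,0,0.018,0,0,0, 0,0,0,0.018,0,0,0]' >/dev/null && python3 ok.py
```

```text
0.0232 [ 0.2  0.3 -1.3]
0.0204 [ 0.2  0.2 -1.5]
0.0178 [ 1.4  0.5 -1.2]
0.0151 [ 0.3 -0.7 -1.5]
0.014 [-2.4  2.1 14.4]
```

```bash
P="python3 -m pendant"
$P '[0,0,0,-0.004,0,0,0, 0,0,0,-0.006,0,0,0, 0,0,0,-0.006,0,0,0]' 15
$P '[0.72,0,0,0,0,0,0, 0.74,0,0,0,0,0,0, 0.78,0,0,0,0,0,0, 0.85,0,0,0,0,0,0, 0.92,0,0,0,0,0,0, 1,0,0,0,0,0,0, 1,0,0,0,0,0,0, 1,0,0,0,0,0,0]'
$P '[1,0,0,-0.03,0,0,0, 1,0,0,-0.1,0,0,0, 1,0,0,-0.25,0,0,0, 1,0,0,-0.5,0,0,0, 1,0,0,-0.75,0,0,0, 1,0,0,-1,0,0,0, 1,0,0,-1,0,0,0]'
$P '[1,-0.3,0,-0.2,0,0,0, 1,-0.6,0,-0.4,0,0,0, 1,-0.9,0,-0.6,0,0,0, 1,-1,0,-0.7,0,0,0, 1,-1,0,-0.7,0,0,0]'
python3 - <<'E'
from h import *
t=snap('top');s=snap('scene')
a=cv2.resize(s['img'][80:300,90:360],None,fx=1.45,fy=1.45);b=cv2.resize(t['img'][80:300,215:485],None,fx=1.45,fy=1.45)
cv2.imwrite('pics/end.png',np.hstack([a,b])[...,::-1])
E
```

```text
clock: 23.5
tool_pos: [0.4539, -0.3044, 0.0141]
eef_rot: [0.997, -0.077, 0.0, 0.0]
contact_force: [-2.2, -0.1, 8.5]
opening: 0.704
finger_force: 15.0
clock: 24.3
tool_pos: [0.454, -0.3044, 0.0134]
eef_rot: [0.997, -0.077, 0.0, 0.0]
contact_force: [-0.1, -0.6, -0.3]
opening: 1.002
finger_force: 0.0
clock: 25.0
tool_pos: [0.4564, -0.3062, 0.1688]
eef_rot: [0.997, -0.078, 0.005, 0.003]
contact_force: [0.1, -0.7, -0.3]
opening: 1.002
finger_force: 0.0
clock: 25.5
tool_pos: [0.3023, -0.281, 0.2703]
eef_rot: [0.997, -0.08, 0.001, 0.001]
contact_force: [1.3, -1.1, -0.6]
opening: 1.004
finger_force: 0.0
```

View pics/end.png

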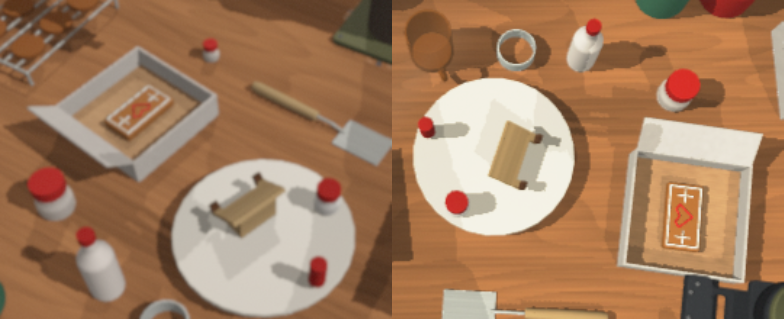

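The slab lies flat and icing up in the carton. The jar is standing on the turntable, which still faces the carton.

```bash
python3 -c "
from plant import r
print(r.finish_job())"
```

```text
the job is handed in; nothing more can be done
None
```

The job is handed in at about 26 s of the 61 s allowed: the easel's low edge faces the white carton, the slab lies flat and icing up on its lining, and in the last picture the jar still stands on the turntable with nothing else in view moved.

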